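Hold the carriage lock down and slide the board under the microscope

ROBOT

A 7-joint arm with a two-finger parallel gripper is mounted at the origin on the work surface. World frame = base frame: x ahead of the robot, y to its left, z up, the work surface at z = 0. Lengths are in mm, angles in rad, forces in N, time in s.
With the tool pointing down it reaches from about 400 to 850 mm from the base axis. Payload 4.5 kg.
Tool frame: the origin (TCP) lies at the very end of the fingers, on their centre line; the grasp point (between the pads) lies 19 mm behind it; z points along the fingers, x is the direction in which the jaws open and shut, and the axes are right-handed (so a half turn about z gives the same grasp; the last joint's range is limited). The gripper opens to 88 mm and grips with 3 to 60 N. Pads are 18 mm wide; open, the fingers measure 123 mm over their backs; the gripper's body (75 mm by 187 mm) begins 45 mm behind the grasp point.
Start: joints at [1.245, 0.689, -0.195, 1.565, 0.157, 0.902, -0.215], TCP at [220.084, -584.993, 238.743] pointing down, gripper open.
Joint ranges: [-3.01, 3.01], [-0.46, 2.08], [-1.47, 1.51], [0.13, 2.56], [-1, 4.14], [0.04, 2.09], [-2.66, 2.66]. Speed limits (rad/s): [2.57, 2.57, 3.14, 3.14, 3.14, 3.14, 3.14].

INTERFACE

Orientations are given as a unit quaternion [x, y, z, w].
In Python, from cell import bot gives the robot as it stands.
- The arm moves only by the shell command python3 -m inch 'ROWS'. ROWS is JSON, a list of rows, each an object with "jaw": the closure, from -1 (fully open) to 1 (shut), so that 0 is half open; "linear": the shift along the tool's x, y, z in mm, a list of three; "yaw": the turn about the tool's z in rad. A call has 1 to 10 rows; each row shifts and turns the commanded pose from where the row before left it, along the tool's axes as they then stand; what a row does not reach is not made up. A row lasts 1/8 s, in which the tool goes at most 62.5 mm and 10.7 degrees, less where a joint would pass 70% of its speed; a pose out of reach is approached as far as the arm can. A call is refused whole if a number of a shift passes 62.5 or a number of a turn 0.188, either way. A call with a gripper value outside its range is refused whole. The fingers move at their own pace and stop on an object; the grip force is fixed at half the most. Time passes only in rows, so rows that do not move let the fingers close. It gives the time, the measured TCP pose, the force and the opening at its end, in the units of the state.
- bot.state(): the state, without advancing time (a new reading comes with each control period).
- bot.read_camera(name): name is "scene" or "top"; returns a dict with "pixels" (480x640x3 uint8, blue, green, red), "fx", "fy", "cx", "cy" (pixels), "dist_coeffs" ([k1, k2, p1, p2, k3] as OpenCV has them; the pictures are not rectified), "world_from_camera" (4x4, takes a point from camera to world coordinates). Camera axes: x right, y up, looking along -z (the intrinsics and any distortion apply to the point x, -y, -z); pixel columns grow to the right and rows downward; lengths in mm; the calibration is good to about 2 mm. A picture is of the moment at which its call begins. There is no depth.
- bot.hand_in(): hands the job in, once; it reports no verdict.
Trained networks look in a picture, given as the dict that the camera call returned (one of the last four; its "shot" number tells which), for a name from the list of things; names that differ only in an ending like _2 or _b are one class to them, and where a whole thing is asked for, a point or a joint stands for the part that bears it (a point fixed in the world has none). Each returns a list of dicts, best first, with "score" (0 to 1); they miss things now and then, are a little off and sometimes report something else, mostly with a low value. They report only what shows in the picture. A call takes as long as a camera call. They do not tell look-alikes from the thing itself.
- bot.trace(picture, query): "mask" (480x640 bool, what is visible of it) and "at" ([column, row] in pixels, amid what is visible of it).
The state is a dict: "clock": time; "q": joint angles; "joint_vel": joint speeds; "tau": joint torques, N m; "tool_pos": TCP position; "tool_rot": TCP orientation; "ft_force": force on the tool from outside, world axes, zero at the start; "moment": the same for the moment, N m; "gripper_width": finger opening in mm.
Only numpy, scipy, OpenCV 4.12 (cv2) and the standard library are available. Lean on these libraries where they do the work, as an engineer would, in place of code of your own. Each camera call takes 0.05 s, during which the arm holds its last target. There are 200 camera calls.

TASK

Bring the circuit board under the microscope: with a fingertip press the orange lock button on the carriage right down and, keeping it held down, push the carriage along its rail until it meets the red end stop, then let the button spring back up so that it locks the carriage there. Do not pick up or touch the board, which must stay lying in its nest, do not touch the microscope, and leave everything else on the bench where it is.

Things in the scene. Friction and masses are not known exactly. Their poses are not given: they have to be found in the camera images.
- slide: Low inspection slide across the microscope's foot: dark base 145 x 480 mm, two guide rods and, centred at x = -72 mm, an aluminium index rail with a comb of steel lock teeth, top 44 mm above the bench. Origin on the bench under the slide's middle; rods and rail run along its y axis, the carriage travels towards its -y (towards the microscope). Fixed; place and yaw (up to 13 degrees) vary.
- carriage (a joint): Travel of the aluminium carriage, m: 0 where it starts (locked), growing towards the microscope (slide's -y); the end stop is met after 0.080 to 0.120, different each time. About 0.8 kg, 2 N drag; cannot be lifted. The board nest is at its front (-y), the bracket with the lock button at its rear on the -x side.
- lock_button (a joint): How far the lock button is pressed, m: 0 up (locked), 0.007 fully down. Its spring pushes up with 2.4 N at the top, 6.6 N fully down. The pawl clears the lock teeth only beyond 0.005; let up on the way, it locks again between teeth 12 mm apart. It must also be down to pass the end stop's own tooth in the last 11 mm. Side load before it is down makes it bind.
- lock_top (a point): Centre of the top of the round orange lock button (32 mm diameter), 68 mm above the bench when up, 61 when down; pressed vertically; moves with the carriage. On its -y (travel) side stands a black thumb ledge for the fingertip to push on: face 20 mm from the button's centre, 40 mm wide (x), 14 mm thick, top 80 mm above the bench. Other sides open. Axes are the slide's.
- bumper (a point): Middle of the front (-y) face of the carriage's bracket, 34 mm ahead of the lock button's centre, 58 mm above the bench: the face that meets the end stop.
- stop_face (a point): Middle of the striking face of the red end stop, 58 mm above the bench, in line with the bumper along the rail: the carriage is home when the bumper meets it. Red block 40 mm wide (x), reaching 30 mm behind the face, top 72 mm above the bench, clamped on the index rail by a black thumbscrew on its -x side; it does not yield.
- microscope: White stereo microscope on a pillar stand, fixed. Origin on the bench under its optical axis (slide's x 0, y -128 mm), axes the slide's. Foot plate 18 mm thick, x -110 to +190, y +-120 mm. Ring light radius 48 mm, underside 148 mm up; body radius 53 mm up to 332 mm; knobs to y +-80 mm; eyepieces lean to x -120 mm, 430 mm high; pillar at x +135 mm, 400 mm high.
- board_mid (a point): Centre of the loose green circuit board, 64 x 112 x 5 mm (long side along the slide's y), 50 g, lying in the nest on the carriage.
- nest_mid (a point): Centre of the board's place in the nest on the carriage (coincides with board_mid when the board lies home), 56 mm above the bench; it lies 72 mm to +x and 210 mm to -y of the lock button's axis. Black lips 5 mm high hold the board by its edges with 1.5 mm clearance.
- dispenser_mid (a point): Clear alcohol dispenser bottle, 60 mm diameter, 120 mm high, loose, behind the load end of the slide; point at mid height (55 mm).
- dish_mid (a point): Steel parts dish, 84 mm diameter, 24 mm high, loose, in front of the slide; point at mid height.
- driver_grip (a point): Green-handled screwdriver 150 mm long, loose, lying in front of the slide; point in its handle.
- flux_mid (a point): Amber flux jar, 42 mm diameter, 36 mm high, loose, standing on the microscope's foot plate behind the slide; point at mid height.
- spool_mid (a point): Solder wire spool lying flat, 64 mm diameter, 32 mm high, loose, to the left; point at mid height.
- meter_mid (a point): Teal multimeter lying on its back, 160 x 78 x 34 mm, loose, to the left; point at mid height.
- brush_grip (a point): Cleaning brush 160 mm long, loose, lying in front of the microscope; point in its handle.
Not all that is in view belongs to the job. What is meant by the part that bears board_mid is not yellow, and is the larger of those in its own colour.

How it is judged (in metres and radians):
On the way, in this order (a step that is already met when the one before it is completed fails the run):
1. the lock button is held down with the carriage on its way along the rail (value of joint lock_button above 0.0045 m and value of joint carriage above 0.03 m), for 0.1 s.
2. the carriage is at the end stop with the button still held down (value of joint lock_button above 0.0045 m and horizontal distance between bumper and stop_face below 0.003 m), for 0.1 s.
At the end, for the whole second after the job is handed in: The carriage rests at the end stop (bumper within 3 mm of the stop's face) with the lock button sprung up again (pressed less than 2 mm), the board lying flat in its nest (within 6 mm of its place), everything at rest (horizontal distance between bumper and stop_face below 0.003 m and value of joint lock_button below 0.002 m and velocity of joint carriage between -0.005 and 0.005 m/s and distance between board_mid and nest_mid below 0.006 m and angle between board_mid's own z axis and vertical below 0.05 rad); the robot touches nothing.
It fails at once if the board is touched by the robot, or lifted out of its nest (more than 10 mm from its place) (contact force between any of the fingers, the arm and board above 0.3 N or distance between board_mid and nest_mid above 0.01 m).
It fails at once if the robot knocks against the microscope (contact force between any of the fingers, the arm and microscope above 2 N).
It fails at once if something else on the bench is moved more than 15 mm or lifted (distance of any of dispenser_mid, dish_mid, driver_grip, flux_mid, spool_mid, meter_mid, brush_grip from where it was at the start of the episode above 0.015 m).
It also fails if it takes over 38 s, if anything falls off the work surface, if the arm or the gripper's body presses on something with over 40 N, if the wrist force passes 120 N, or if a joint passes its speed limit or range.

## Working session

There is one attempt and no reset: what is moved stays moved. The work goes in short steps, Python scripts to look and compute and a shell command to move; the robot and the scene stay as the last step left them, time stands still between calls to the robot, and variables do not carry over. Pictures are saved under pics/ and viewed, about 8 in all and at most 12, crops included, and the job is handed in when it is done.

```bash
mkdir -p pics; ls; python3 - <<'E'
from cell import bot
import cv2,numpy as np
s=bot.state(); print(s)
for n in("scene","top"):
    p=bot.read_camera(n); cv2.imwrite(f"pics/{n}0.png",p["pixels"]); print(n,p["fx"],p["fy"],p["cx"],p["cy"],p["dist_coeffs"],np.round(p["world_from_camera"],3).tolist(),p["shot"])
    for q in("lock_button","lock_top","carriage","stop_face","board_mid","slide","microscope"):
        print(q,[(round(d["score"],2),np.round(d["at"]).tolist(),int(d["mask"].sum())) for d in bot.trace(p,q)])
E
```

```text
pics
{'clock': 0.0, 'q': array([ 1.24478892,  0.68999772, -0.19451369,  1.56633198,  0.15733747,
        0.90251379, -0.21511607]), 'joint_vel': array([-4.60564261e-04,  4.46076825e-04, -8.99635749e-04, -9.24790086e-04,
       -1.40380064e-03, -8.19810764e-05,  1.12070087e-03]), 'tau': array([ 6.61374506e-04, -5.27562511e+01, -1.26655418e+00, -1.53426164e+01,
       -5.26280247e-02,  6.29449802e-03,  1.75755767e-04]), 'tool_pos': array([ 219.7797474 , -584.40718916,  237.90468111]), 'tool_rot': array([ 8.22245989e-01, -5.69131508e-01, -8.06363033e-04, -4.58328296e-04]), 'ft_force': array([ 1.0635107 , -0.58477482, -0.29435309]), 'moment': array([ 0.01079588, -0.082155  ,  0.03278597]), 'gripper_width': 87.95396833599473}
scene 515.8138028832049 515.8138028832049 322.5904875334201 236.4951103614558 [0.01973769 0.         0.         0.         0.        ] [[0.566, -0.546, 0.618, 1309.392], [0.824, 0.387, -0.413, -448.365], [-0.014, 0.743, 0.669, 855.184], [0.0, 0.0, 0.0, 1.0]] 1
lock_button [(0.67, [343.0, 212.0], 104)]
lock_top [(0.6, [339.0, 211.0], 97)]
carriage [(0.65, [328.0, 243.0], 3412)]
stop_face [(0.57, [289.0, 232.0], 319)]
board_mid [(0.66, [316.0, 189.0], 610), (0.58, [275.0, 260.0], 885)]
slide [(0.62, [298.0, 263.0], 8126), (0.15, [416.0, 170.0], 1377)]
microscope [(0.56, [222.0, 246.0], 17325)]
top 531.5691422551307 531.5691422551307 316.08197578527916 237.22016805530015 [0.01558512 0.         0.         0.         0.        ] [[0.005, 0.993, -0.115, 454.559], [-1.0, 0.004, -0.003, 40.633], [-0.002, 0.115, 0.993, 1410.735], [0.0, 0.0, 0.0, 1.0]] 2
lock_button []
lock_top []
carriage [(0.67, [314.0, 247.0], 3498)]
stop_face [(0.86, [339.0, 279.0], 273)]
board_mid [(0.73, [354.0, 158.0], 439), (0.66, [367.0, 252.0], 1069), (0.58, [266.0, 342.0], 1115)]
slide [(0.63, [326.0, 264.0], 6615)]
microscope [(0.6, [421.0, 234.0], 9070)]
```

View pics/scene0.png

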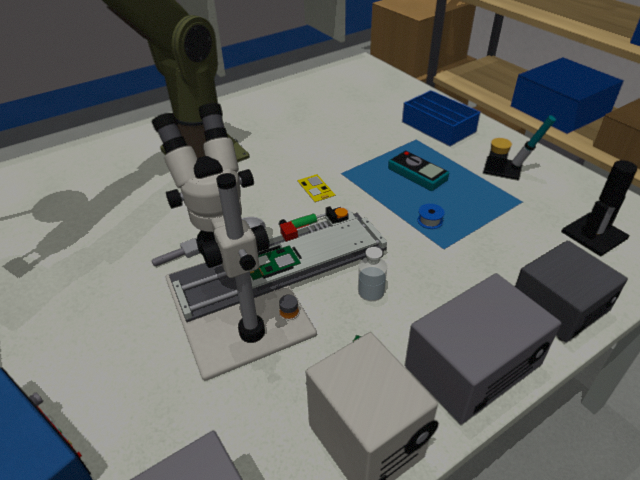

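View pics/top0.png

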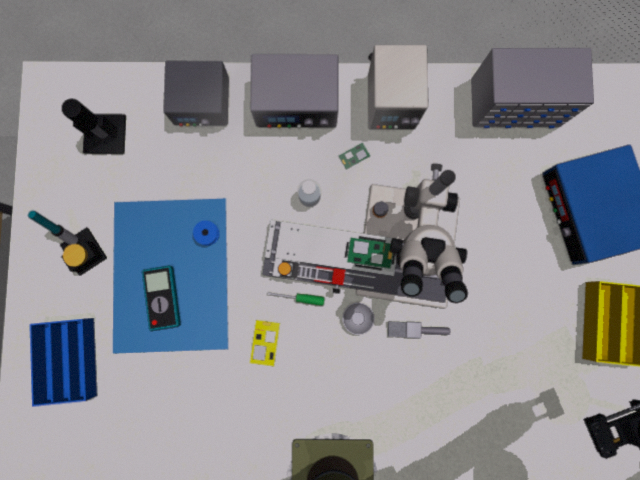

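```bash
cat > h.py <<'E'
import cv2,numpy as np
def ray(p,uv):
    K=np.array([[p["fx"],0,p["cx"]],[0,p["fy"],p["cy"]],[0,0,1]])
    n=cv2.undistortPoints(np.array(uv,float).reshape(-1,1,2),K,np.array(p["dist_coeffs"]))[:,0]
    T=np.array(p["world_from_camera"]); d=np.c_[n[:,0],-n[:,1],-np.ones(len(n))]@T[:3,:3].T
    return T[:3,3],d
def atz(p,uv,z):
    o,d=ray(p,uv); return o+d*((z-o[2])/d[:,2])[:,None]
def proj(p,X):
    T=np.linalg.inv(np.array(p["world_from_camera"])); X=np.atleast_2d(X)@T[:3,:3].T+T[:3,3]
    X=X*[1,-1,-1]
    K=np.array([[p["fx"],0,p["cx"]],[0,p["fy"],p["cy"]],[0,0,1]])
    return cv2.projectPoints(X,np.zeros(3),np.zeros(3),K,np.array(p["dist_coeffs"]))[0][:,0]
def blob(p,lo,hi,box):
    x0,y0,x1,y1=box; h=cv2.cvtColor(p["pixels"],cv2.COLOR_BGR2HSV)
    m=cv2.inRange(h,np.array(lo),np.array(hi)); k=np.zeros_like(m); k[y0:y1,x0:x1]=m[y0:y1,x0:x1]
    n,l,s,c=cv2.connectedComponentsWithStats(k); i=1+np.argmax(s[1:,4]); return c[i],s[i]
def crop(p,box,f,name,pts=()):
    x0,y0,x1,y1=box; im=cv2.resize(p["pixels"][y0:y1,x0:x1],None,fx=f,fy=f,interpolation=cv2.INTER_CUBIC)
    for u,v in pts: cv2.drawMarker(im,(int((u-x0+.5)*f),int((v-y0+.5)*f)),(255,0,255),0,9,1)
    cv2.imwrite(name,im)
E
python3 - <<'E'
from cell import bot
from h import *
t=bot.read_camera("top"); s=bot.read_camera("scene")
O=((8,150,120),(22,255,255)); R=((0,150,80),(6,255,255))
for n,p,bo,br in(("top",t,(270,255,300,285),(325,262,360,295)),("scene",s,(325,200,355,225),(275,218,305,245))):
    c,st=blob(p,*O,bo); print(n,"btn",c,st,atz(p,[c],68)); c,st=blob(p,*R,br); print("red",c,st,atz(p,[c],68))
    for d in bot.trace(p,"board_mid"): print(d["score"],atz(p,[d["at"]],58))
for n,z in(("dish_mid",12),("driver_grip",12),("dispenser_mid",55),("flux_mid",36),("brush_grip",10)):
    print(n,[(round(d["score"],2),atz(t,[d["at"]],z)[0].round()) for d in bot.trace(t,n)[:2]])
crop(t,(255,210,455,310),4,"pics/topc.png"); crop(s,(240,180,400,300),5,"pics/scenec.png")
E
```

```text
top btn [284.30508475 268.22033898] [279 262  12  13 118] [[531.38794865 124.16289872  68.        ]]
red [337.83333333 275.98333333] [331 268  15  17 180] [[512.42584355 -11.0304445   68.        ]]
0.75 [[580.4821094  -88.96981656  58.        ]]
0.69 [[823.14406477 -48.60560775  58.        ]]
0.56 [[344.68069177 166.14228379  58.        ]]
scene btn [340.9    211.4875] [335 208  13   8  80] [[534.47329379 123.56740005  68.        ]]
red [287.93006993 227.68531469] [280 221  17  14 143] [[511.19741716 -11.72707833  68.        ]]
0.64 [[411.95106458 138.72677931  58.        ]]
dish_mid [(0.77, array([402., -67.,  12.])), (0.37, array([527., 122.,  12.]))]
driver_grip [(0.27, array([581.,  51.,  12.]))]
dispenser_mid [(0.68, array([735.,  60.,  55.]))]
flux_mid [(0.58, array([ 693., -129.,   36.]))]
brush_grip [(0.88, array([ 375., -213.,   10.])), (0.48, array([ 580., -101.,   10.]))]
```

View pics/topc.png

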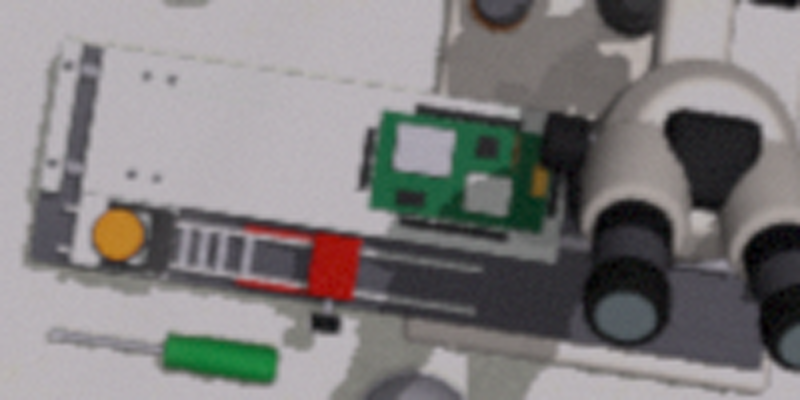

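View pics/scenec.png

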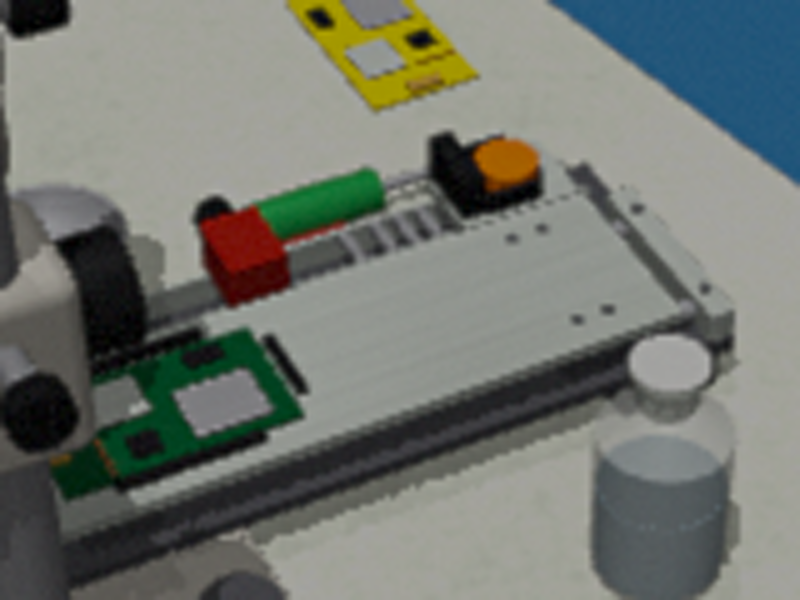

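Candidates for the button: orange disc on the carriage bracket at top (284,268) / scene (341,211); against the soldering stand's orange top (75,255), and the orange jar rim on the foot plate (380,210). I choose the disc beside the black ledge, and the crops confirm it. The board in the nest is the larger green one at (367,252). The small green (354,156) and yellow (266,342) boards are decoys.

Button ≈ (532, 124). Travel direction ≈ (-0.15, -0.99), so yaw is about -8.6°. Expected travel is about 87 mm. Next: close the jaws, lift and align.

```bash
python3 -m inch '[{"jaw":1,"linear":[0,0,-30],"yaw":-0.13},{"jaw":1,"linear":[0,0,-35],"yaw":-0.13},{"jaw":1,"linear":[0,0,-35],"yaw":-0.13},{"jaw":1,"linear":[0,0,-35],"yaw":-0.13},{"jaw":1,"linear":[0,0,-35],"yaw":-0.13},{"jaw":1,"linear":[0,0,-35],"yaw":-0.13},{"jaw":1,"linear":[0,0,-30],"yaw":-0.13},{"jaw":1,"linear":[0,0,-10],"yaw":-0.13},{"jaw":1,"linear":[0,0,0],"yaw":-0.02}]'; python3 - <<'E'
from cell import bot
from scipy.spatial.transform import Rotation as R
s=bot.state(); print(s["q"].round(2),s["tool_pos"],R.from_quat(s["tool_rot"]).as_matrix().round(3))
E
```

```text
clock: 2.38
tool_pos: [220.2, -585.2, 484.4]
tool_rot: [0.997, -0.076, 0.001, 0.001]
ft_force: [-0.0, -0.7, -0.8]
gripper_width: 0.9
[ 1.38  0.55 -0.5   1.11  0.25  1.54  0.78] [ 220.24683852 -585.19896408  484.43293764] [[ 0.989 -0.151  0.001]
 [-0.151 -0.989 -0.002]
 [ 0.001  0.001 -1.   ]]
```

```bash
python3 -m inch '[{"jaw":1,"linear":[10,-20,0],"yaw":0},{"jaw":1,"linear":[12,-40,0],"yaw":0},{"jaw":1,"linear":[12,-42,0],"yaw":0},{"jaw":1,"linear":[12,-42,0],"yaw":0},{"jaw":1,"linear":[12,-42,0],"yaw":0},{"jaw":1,"linear":[12,-42,0],"yaw":0},{"jaw":1,"linear":[10,-42,0],"yaw":0},{"jaw":1,"linear":[10,-42,0],"yaw":0},{"jaw":1,"linear":[10,-42,0],"yaw":0},{"jaw":1,"linear":[0,-42,0],"yaw":0}]'
```

```text
clock: 3.62
tool_pos: [378.6, -207.0, 482.9]
tool_rot: [0.997, -0.076, -0.0, -0.0]
ft_force: [-0.2, 0.3, -0.1]
gripper_width: 0.5
```

```bash
python3 -m inch '[{"jaw":1,"linear":[5,-42,0],"yaw":0},{"jaw":1,"linear":[8,-42,0],"yaw":0},{"jaw":1,"linear":[8,-42,0],"yaw":0},{"jaw":1,"linear":[8,-42,0],"yaw":0},{"jaw":1,"linear":[8,-42,0],"yaw":0},{"jaw":1,"linear":[8,-42,0],"yaw":0},{"jaw":1,"linear":[8,-42,0],"yaw":0},{"jaw":1,"linear":[8,-30,0],"yaw":0},{"jaw":1,"linear":[5,-10,0],"yaw":0},{"jaw":1,"linear":[0,0,0],"yaw":0}]'
```

```text
clock: 4.88
tool_pos: [493.9, 111.2, 483.0]
tool_rot: [0.997, -0.076, -0.001, 0.0]
ft_force: [0.1, 0.4, -0.5]
gripper_width: 0.2
```

```bash
python3 -m inch '[{"jaw":1,"linear":[12,-6,20],"yaw":0},{"jaw":1,"linear":[12,-6,45],"yaw":0},{"jaw":1,"linear":[12,-6,45],"yaw":0},{"jaw":1,"linear":[0,0,45],"yaw":0},{"jaw":1,"linear":[0,0,45],"yaw":0},{"jaw":1,"linear":[0,0,45],"yaw":0},{"jaw":1,"linear":[0,0,45],"yaw":0},{"jaw":1,"linear":[0,0,45],"yaw":0},{"jaw":1,"linear":[0,0,28],"yaw":0},{"jaw":1,"linear":[0,0,0],"yaw":0}]'; python3 - <<'E'
from cell import bot
from h import *
p=bot.read_camera("scene"); st=bot.state(); T=st["tool_pos"]; print(T)
B=np.array([532.5,124,68]); ex=np.array([.989,-.151,0]); ey=np.array([.151,.989,0])
a=np.linspace(0,6.28,9)
pts=np.vstack([B,[B+16*(np.cos(i)*ex+np.sin(i)*ey) for i in a],T])
crop(p,(270,140,400,240),6,"pics/s1.png",proj(p,pts))
c,s=blob(p,(8,150,120),(22,255,255),(325,200,355,225)); print(c,s)
E
```

```text
clock: 6.12
tool_pos: [530.4, 122.2, 118.1]
tool_rot: [0.997, -0.076, -0.003, 0.001]
ft_force: [-0.2, 0.5, 0.4]
gripper_width: 0.7
[531.59667094 123.03245874 119.69725646]
[340.05660377 212.77358491] [335 209  12   8  53]
```

View pics/s1.png

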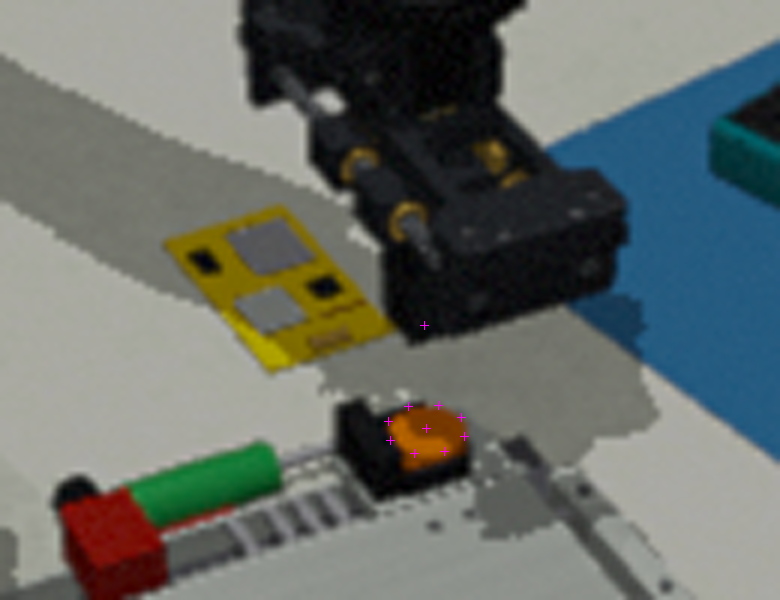

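The close view agrees with the estimate: the marked circle lies on the orange disc at crop (427,428), and the TCP is above it. The dark block at crop (510,270) is the gripper body. Next: descend in small steps, then press vertically.

```bash
python3 -m inch '[{"jaw":1,"linear":[0,0,20],"yaw":0},{"jaw":1,"linear":[0,0,20],"yaw":0},{"jaw":1,"linear":[0,0,5],"yaw":0},{"jaw":1,"linear":[0,0,2],"yaw":0},{"jaw":1,"linear":[0,0,0],"yaw":0}]'; python3 -c "
from cell import bot
s=bot.state();print(s['tool_pos'],s['ft_force'])"
```

```text
clock: 6.8
tool_pos: [532.9, 124.2, 74.5]
tool_rot: [0.997, -0.076, 0.001, -0.0]
ft_force: [0.3, 0.1, -0.3]
gripper_width: 0.3
[532.85527327 124.24856625  74.5370535 ] [ 0.32893609  0.12841036 -0.33819215]
```

```bash
python3 -m inch '[{"jaw":1,"linear":[0,0,3],"yaw":0},{"jaw":1,"linear":[0,0,3],"yaw":0},{"jaw":1,"linear":[0,0,2],"yaw":0},{"jaw":1,"linear":[0,0,2],"yaw":0},{"jaw":1,"linear":[0,0,0],"yaw":0}]'
```

```text
clock: 7.42
tool_pos: [532.6, 124.2, 63.9]
tool_rot: [0.997, -0.075, 0.0, -0.0]
ft_force: [0.1, -1.1, 5.1]
gripper_width: 0.6
```

```bash
python3 -m inch '[{"jaw":1,"linear":[0,0,2],"yaw":0},{"jaw":1,"linear":[0,0,1],"yaw":0},{"jaw":1,"linear":[0,0,1],"yaw":0},{"jaw":1,"linear":[0,0,0],"yaw":0}]'
```

```text
clock: 7.92
tool_pos: [532.6, 124.2, 61.3]
tool_rot: [0.997, -0.075, 0.001, 0.0]
ft_force: [-2.5, -1.9, 17.0]
gripper_width: 0.6
```

```bash
python3 -m inch '[{"jaw":1,"linear":[0,2,0],"yaw":0},{"jaw":1,"linear":[0,4,0],"yaw":0},{"jaw":1,"linear":[0,5,0],"yaw":0},{"jaw":1,"linear":[0,6,0],"yaw":0},{"jaw":1,"linear":[0,8,0],"yaw":0},{"jaw":1,"linear":[0,8,0],"yaw":0},{"jaw":1,"linear":[0,8,0],"yaw":0},{"jaw":1,"linear":[0,8,0],"yaw":0},{"jaw":1,"linear":[0,6,0],"yaw":0},{"jaw":1,"linear":[0,3,0],"yaw":0}]'; python3 - <<'E'
from cell import bot
from h import *
p=bot.read_camera("top"); s=bot.read_camera("scene"); print(bot.state()["ft_force"],bot.state()["tool_pos"])
print(blob(p,(0,150,80),(6,255,255),(325,262,360,295)))
a=p["pixels"][210:310,255:455]; b=s["pixels"][150:270,240:400]
cv2.imwrite("pics/m1.png",np.vstack([cv2.resize(a,(600,300),interpolation=2),cv2.resize(b,(600,300),interpolation=2)]))
E
```

```text
clock: 9.18
tool_pos: [524.4, 68.5, 61.3]
tool_rot: [0.997, -0.075, 0.001, -0.001]
ft_force: [-1.7, 1.8, 15.6]
gripper_width: 0.3
[-2.14577419  1.51362387 15.84816325] [524.37209153  68.05543493  61.31323563]Traceback (most recent call last):
  File "<stdin>", line 4, in <module>
  File "h.py", line 17, in blob
    n,l,s,c=cv2.connectedComponentsWithStats(k); i=1+np.argmax(s[1:,4]); return c[i],s[i]
                                                     ~~~~~~~~~^^^^^^^^^
    return _wrapfunc(a, 'argmax', axis=axis, out=out, **kwds)
    return bound(*args, **kwds)
ValueError: attempt to get argmax of an empty sequence
```

```bash
python3 - <<'E'
from cell import bot
from h import *
s=bot.read_camera("scene")
crop(s,(240,150,400,270),5,"pics/m1.png")
E
```

```text
(no output)
```

View pics/m1.png

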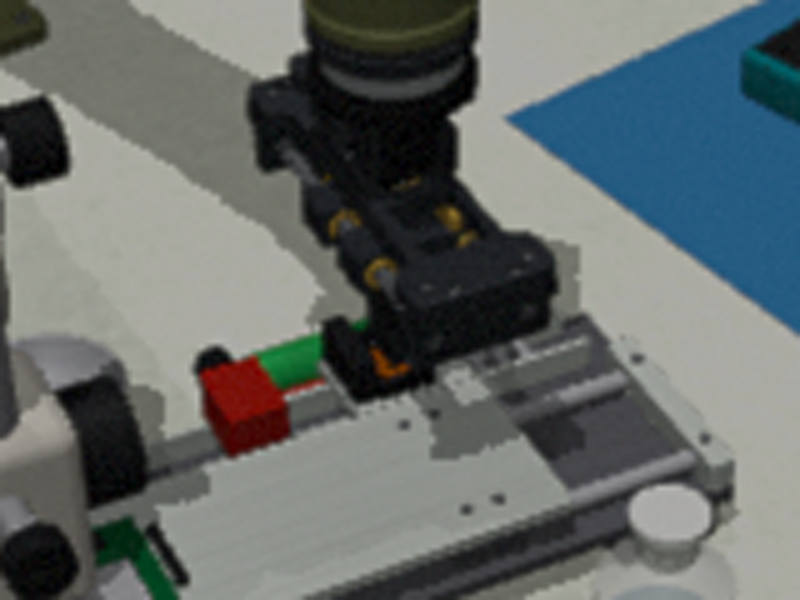

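The carriage is moving with the finger. The bracket at crop (335,370) is about 30 mm from the red stop at (245,400). I'll keep pushing.

```bash
python3 -m inch '[{"jaw":1,"linear":[0,3,0],"yaw":0},{"jaw":1,"linear":[0,5,0],"yaw":0},{"jaw":1,"linear":[0,5,0],"yaw":0},{"jaw":1,"linear":[0,5,0],"yaw":0},{"jaw":1,"linear":[0,4,0],"yaw":0},{"jaw":1,"linear":[0,3,0],"yaw":0},{"jaw":1,"linear":[0,0,0],"yaw":0}]'
```

```text
clock: 10.2
tool_pos: [520.8, 43.3, 61.3]
tool_rot: [0.997, -0.075, 0.001, -0.001]
ft_force: [-1.3, 0.8, 16.6]
gripper_width: 0.4
```

```bash
python3 -m inch '[{"jaw":1,"linear":[0,3,0],"yaw":0},{"jaw":1,"linear":[0,3,0],"yaw":0},{"jaw":1,"linear":[0,2,0],"yaw":0},{"jaw":1,"linear":[0,0,0],"yaw":0}]'
```

```text
clock: 10.7
tool_pos: [519.6, 35.9, 61.3]
tool_rot: [0.997, -0.075, 0.002, -0.001]
ft_force: [-0.6, 1.0, 15.9]
gripper_width: 0.8
```

```bash
python3 -m inch '[{"jaw":1,"linear":[0,2,0],"yaw":0},{"jaw":1,"linear":[0,2,0],"yaw":0},{"jaw":1,"linear":[0,0,0],"yaw":0}]'
```

```text
clock: 11.08
tool_pos: [519.6, 35.7, 61.4]
tool_rot: [0.997, -0.074, 0.002, -0.004]
ft_force: [-1.1, 6.6, 12.7]
gripper_width: 0.3
```

```bash
python3 -m inch '[{"jaw":1,"linear":[0,2,0],"yaw":0},{"jaw":1,"linear":[0,2,0],"yaw":0},{"jaw":1,"linear":[0,0,0],"yaw":0}]'
```

```text
clock: 11.45
tool_pos: [519.6, 32.4, 61.4]
tool_rot: [0.997, -0.073, 0.003, -0.005]
ft_force: [-0.5, 7.7, 10.8]
gripper_width: 0.6
```

```bash
python3 - <<'E'
from cell import bot
from h import *
s=bot.read_camera("scene")
crop(s,(240,180,360,270),6,"pics/m2.png")
E
```

```text
(no output)
```

View pics/m2.png

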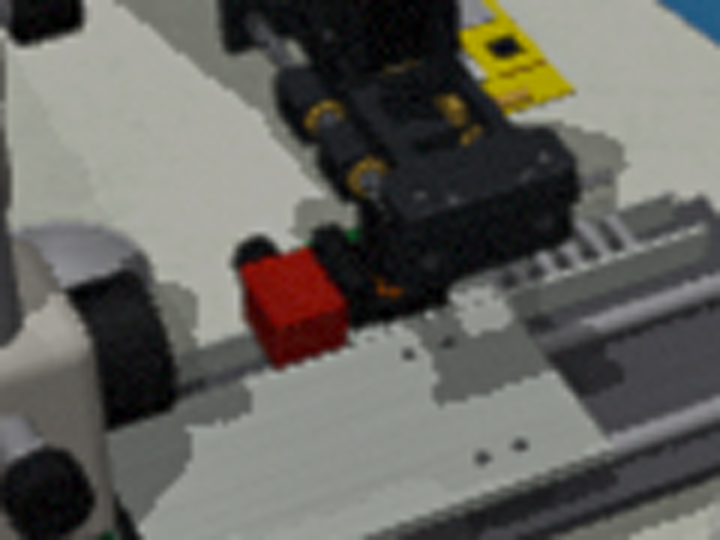

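The bracket seems to touch the red stop at crop (345,300), and the finger has begun sliding towards the ledge. I'll add a little down-push and press on the ledge to make sure.

```bash
python3 -m inch '[{"jaw":1,"linear":[0,2,0.5],"yaw":0},{"jaw":1,"linear":[0,2,0],"yaw":0},{"jaw":1,"linear":[0,1,0],"yaw":0},{"jaw":1,"linear":[0,0,0],"yaw":0}]'
```

```text
clock: 12.0
tool_pos: [519.6, 29.0, 61.3]
tool_rot: [0.997, -0.073, 0.003, -0.006]
ft_force: [-0.4, 10.0, 14.2]
gripper_width: 0.4
```

```bash
python3 -m inch '[{"jaw":1,"linear":[0,2,0],"yaw":0},{"jaw":1,"linear":[0,1,0],"yaw":0},{"jaw":1,"linear":[0,0,0],"yaw":0}]'
```

```text
clock: 12.38
tool_pos: [519.4, 26.6, 61.3]
tool_rot: [0.997, -0.073, 0.004, -0.007]
ft_force: [0.2, 11.2, 13.4]
gripper_width: 0.3
```

```bash
python3 -m inch '[{"jaw":1,"linear":[0,1.5,0],"yaw":0},{"jaw":1,"linear":[0,1.5,0],"yaw":0},{"jaw":1,"linear":[0,1,0],"yaw":0},{"jaw":1,"linear":[0,0,0],"yaw":0},{"jaw":1,"linear":[0,0,0],"yaw":0}]'
```

```text
clock: 13.0
tool_pos: [519.4, 26.5, 61.3]
tool_rot: [0.997, -0.071, 0.004, -0.01]
ft_force: [-0.2, 17.2, 10.6]
gripper_width: 0.4
```

The finger now stands firm against the ledge: 17 N with no further motion, and the button is fully down. Travel comes to about 88 mm, as measured in the pictures. I'll lift straight up so the friction doesn't drag the carriage back.

```bash
python3 -m inch '[{"jaw":1,"linear":[0,0,-2],"yaw":0},{"jaw":1,"linear":[0,0,-3],"yaw":0},{"jaw":1,"linear":[0,0,-3],"yaw":0},{"jaw":1,"linear":[0,0,-3],"yaw":0},{"jaw":1,"linear":[0,-1,-3],"yaw":0},{"jaw":1,"linear":[0,-3,-3],"yaw":0},{"jaw":1,"linear":[0,-4,-5],"yaw":0},{"jaw":1,"linear":[0,0,-20],"yaw":0},{"jaw":1,"linear":[0,0,-30],"yaw":0},{"jaw":1,"linear":[0,0,-30],"yaw":0}]'
```

```text
clock: 14.25
tool_pos: [516.1, 21.9, 161.6]
tool_rot: [0.997, -0.075, -0.001, 0.0]
ft_force: [0.2, -0.0, 0.2]
gripper_width: 0.6
```

```bash
python3 -m inch '[{"jaw":1,"linear":[0,-10,-30],"yaw":0},{"jaw":1,"linear":[-10,-30,-30],"yaw":0},{"jaw":1,"linear":[-20,-40,-30],"yaw":0},{"jaw":1,"linear":[-20,-40,-20],"yaw":0},{"jaw":1,"linear":[-20,-40,0],"yaw":0},{"jaw":1,"linear":[0,-30,0],"yaw":0},{"jaw":1,"linear":[0,0,0],"yaw":0}]'; python3 - <<'E'
from cell import bot
from h import *
t=bot.read_camera("top"); p=bot.read_camera("scene")
try: print("scene",blob(p,(8,150,120),(22,255,255),(280,205,340,245)))
except Exception as e: print(e)
print("board",[(round(d["score"],2),d["at"]) for d in bot.trace(t,"board_mid")])
a=cv2.resize(p["pixels"][190:265,250:370],None,fx=5,fy=5,interpolation=2); b=cv2.resize(t["pixels"][220:310,255:455],None,fx=3,fy=3,interpolation=2)
cv2.imwrite("pics/f1.png",a); cv2.imwrite("pics/f2.png",b)
u=np.array([-.1495,-.9888]); 
for n,p_,bo,br in(("top",t,(295,262,330,290),(318,262,365,295)),("scene",p,(280,205,340,245),(270,215,310,250))):
    try:
        c=blob(p_,(8,150,120),(22,255,255),bo)[0]; A=atz(p_,[c],68)[0]; print(n,A,"travel",(A[:2]-np.array([531.4,124.2] if n=="top" else [534.5,123.6]))@u)
    except Exception as e: print(n,e)
E
```

```text
clock: 15.12
tool_pos: [475.5, 222.9, 271.1]
tool_rot: [0.997, -0.073, -0.0, -0.001]
ft_force: [-0.4, -0.4, 0.3]
gripper_width: 0.4
scene (array([307.25555556, 222.52222222]), array([301, 218,  13,  10,  90], dtype=int32))
board [(0.8, [354.3, 154.0]), (0.56, [389.1, 258.6])]
top [518.53127661  36.80291452  68.        ] travel 88.34211226510548
scene [521.77046883  35.09036771  68.        ] travel 89.42138932018453
```

View pics/f1.png

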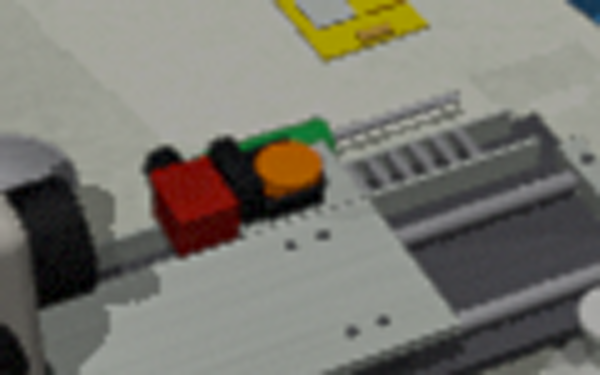

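View pics/f2.png

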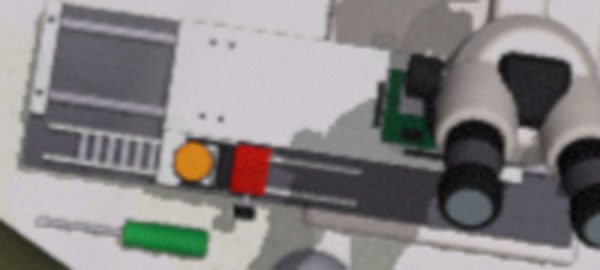

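The bracket is tight against the red stop (crop 1 at (240,190), crop 2 at (232,165)). The button stands up: the offset between the two cameras is the same as before (3.2 against 3.1 mm). The board is in its nest and the driver has not moved.

```bash
python3 -c "
from cell import bot
print(bot.hand_in(), bot.state()['clock'])"
```

```text
the job is handed in; nothing more can be done
the job is handed in; nothing more can be done
```

I pressed the lock button fully down and held it while pushing the carriage about 88 mm to the red end stop. I then lifted straight up so the button could spring back, and handed the job in at about 15 s, with the arm clear of everything. Handing in gives no verdict.

**End stop:** at the stop, the push on the ledge reached 17 N with no further motion, and the button was still down (tool at 61.3 mm). The last pictures show the bracket against the stop. Travel measured from the button was 88.3 mm from the top camera and 89.4 mm from the scene camera, against 87.8 mm from the arm. That is within the cameras' 2 mm calibration.

**Lock button:** it appears fully up. The offset between the two cameras was 3.2 mm, against 3.1 mm before the press.

**Board:** its visible part lies in the nest, but the microscope hides most of it. I could not measure its distance from its place directly.

**Bench:** the screwdriver looked unmoved. I did not re-measure the other loose things, but the arm's path stayed clear of them and the forces stayed small apart from the press and push.

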